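Teach two weld positions to the recorder

ROBOT

A 7-joint arm with a two-finger parallel gripper is mounted at the origin on the work surface. World frame = base frame: x ahead of the robot, y to its left, z up, the work surface at z = 0. Lengths are in m, angles in rad, forces in N, time in s.
With the tool pointing down it reaches from about 0.425 to 0.875 m from the base axis. Payload 4.7 kg.
Tool frame: the origin (TCP) lies at the very end of the fingers, on their centre line; the grasp point (between the pads) lies 19 mm behind it; x points along the fingers, y is the direction in which the jaws open and shut, and the axes are right-handed (so a half turn about x gives the same grasp; the last joint's range is limited). The gripper opens to 87 mm and grips with 3 to 60 N. Pads are 19 mm wide; open, the fingers measure 117 mm over their backs; the gripper's body (75 mm by 190 mm) begins 51 mm behind the grasp point.
Start: joints at [1.138, 0.321, -0.07, 1.45, 0.023, 1.371, -0.057], TCP at [0.281, -0.586, 0.223] pointing down, gripper open.
Joint ranges: [-2.86, 2.86], [-0.3, 2.09], [-1.38, 1.24], [0.06, 2.45], [-1.56, 4.7], [0.09, 2.05], [-2.69, 2.69]. Speed limits (rad/s): [2.57, 2.57, 3.14, 3.14, 3.14, 3.14, 3.14].

INTERFACE

Orientations are given as a rotation vector (axis times angle).
In Python, from bench import ctrl gives the robot as it stands.
- The arm moves only by the tool step_arm, never from a script. Its argument "increments" is one flat list of numbers, 6 for each row, row after row: the shift along the tool's x, y, z in cm, then the turn, a rotation vector about the tool's x, y, z in rad. In form: [tx, ty, tz, ax, ay, az, tx, ty, tz, ax, ay, az, ...]. A call has 1 to 12 rows; each row shifts and turns the commanded pose from where the row before left it, along the tool's axes as they then stand; what a row does not reach is not made up. A row lasts 1/8 s, in which the tool goes at most 62.5 mm and 10.7 degrees, less where a joint would pass 70% of its speed; a pose out of reach is approached as far as the arm can. A call with a gripper value outside its range is refused whole. "fingers" is the opening in per cent of the stroke, from 0 (shut) to 100 (fully open), set as the call begins (left out, the last holds). The fingers move at their own pace and stop on an object; "force" is the grip in N (left out, the last holds). Time passes only in rows, so rows that do not move let the fingers close. It gives the time, the measured TCP pose, the force and the opening at its end, in the units of the state.
- ctrl.get_state(): the state, without advancing time (a new reading comes with each control period).
- ctrl.get_image(name): name is "side" or "top" or "wrist"; returns the picture (420x560x3 uint8, red, green, blue); there is no depth.
- ctrl.camera_params(name): a dict with "vertical_fov" (degrees; the focal length in pixels is half the picture's height over the tangent of half this angle, whatever the lens; pixels are square), "cx", "cy" (the principal point, pixels), "k1" (the pictures are not rectified: a ray, as slopes to the right and down, at radius r is drawn at 1 + k1 r^2 times it, then the intrinsics apply), "R" (3x3) and "t" (3): a world point X has camera coordinates R X + t. Camera axes: x right, y down, z forward; pixel columns grow to the right and rows downward; lengths in m; the calibration is good to about 2 mm. A picture is of the moment at which its call begins: read the wrist's pose just before it. camera_params takes no time and is no camera call; for the wrist camera it gives the pose at the moment of the call.
- ctrl.close_job(): hands the job in, once; it reports no verdict.
Trained networks look in the newest picture that a camera, given by its name, has taken for a name from the list of things; names that differ only in an ending like _2 or _b are one class to them, and where a whole thing is asked for, a point or a joint stands for the part that bears it (a point fixed in the world has none). Each returns a list of dicts, best first, with "score" (0 to 1); they miss things now and then, are a little off and sometimes report something else, mostly with a low value. They report only what shows in the picture. A call takes as long as a camera call.
- ctrl.search_frame(camera, name): "xyz" ([x, y, z] in m, in the coordinates of the camera as it stood for that picture, good to about 4 mm: the middle of the surface that is visible of it).
- ctrl.silhouettes(camera, name): "pixels" (420x560 bool, what is visible of it).
- ctrl.spot_point(camera, name): "xyz" ([x, y, z] in m, in the coordinates of the camera as it stood for that picture, good to about 4 mm: a listed point, or the origin of a listed thing).
The state is a dict: "time": time; "joint_positions": joint angles; "qd": joint speeds; "joint_torque": joint torques, N m; "position": TCP position; "tool_rot": TCP orientation; "ft_force": force on the tool from outside, world axes, zero at the start; "torque": the same for the moment, N m; "grip_width": opening from 0.0 (shut) to 1.0 (fully open).
Only numpy, scipy, OpenCV 4.12 (cv2) and the standard library are available. Lean on these libraries where they do the work, as an engineer would, in place of code of your own. Each camera call takes 0.05 s, during which the arm holds its last target.

TASK

Teach the weld recorder two positions. With the fingertips, point straight down at the slim round post on the base plate: stop within two or three centimetres above the middle of its top without touching it and stay there for well over a second, then press the recorder's push button fully down and let it come up. Then do the same with the square post, again followed by a full press of the button, and finish clear of everything; touch none of the four parts standing on the plate, do not point at its wide round post or angle bracket, pick nothing up and leave everything where it lies.

Things in the scene. Friction and masses are not known exactly. Their poses are not given: they have to be found in the camera images.
- plate: dark steel base plate, 220 (x) by 300 (y) by 12 mm thick, strapped down to the bench (fixed); two small strap clamps up to 34 mm above the bench at the middles of its short edges; origin: centre of its underside, z up. The four parts stand loose on it, in any order on its four marked places, about 120 mm apart along its x and 170 mm along its y
- slim_post_top (a point): centre of the flat top of the slim round post: a closed upright bare steel cylinder, 34 mm diameter, 70 mm tall, standing on the plate (top 82 mm above the bench); the slimmest and tallest part on the plate; z up
- square_post_top (a point): centre of the flat top of the square post: a closed upright bare steel block, 40 by 40 mm, 60 mm tall (top 72 mm above the bench); z up
- wide_post_top (a point): centre of the flat top of the wide round post: a closed bare steel cylinder, 72 mm diameter, 50 mm tall (top 62 mm above the bench). Not to be pointed at
- bracket_top (a point): point 50 mm above the middle of the foot of the angle bracket, level with the top of its upright leg (62 mm above the bench): an L of bare steel, foot 50 by 50 by 6 mm, with a leg 6 mm thick standing 50 mm tall along one edge. Not to be pointed at
- slim_post: the slim round post; origin: centre of its underside
- square_post: the square post; origin: centre of its underside
- wide_post: the wide round post; origin: centre of its underside
- bracket: the angle bracket; origin: middle of the underside of its foot, upright leg at +x
- recorder: weld recorder: grey box on the bench (fixed), 100 (x) by 130 (y) by 50 mm tall, a black window and a round push button on its top; origin: centre of its underside
- record_top (a point): centre of the top of the recorder's push button when up: black, 40 mm diameter, 74 mm above the bench, standing 12 mm proud of a dark steel collar of 56 mm diameter; it is pressed straight down and moves with the button
- record (a joint): travel of the push button, m: 0 up, 0.008 fully down; spring, 1.5 N to start and 5 N at the bottom; comes up by itself
- nut: loose hexagon nut, 36 mm across, 18 mm tall, lying on the plate between the parts; origin: centre of its underside
- hammer: hammer lying beyond the plate; origin: underside, about mid-handle
- brush: wooden-handled brush lying to the left; origin: underside
- spray_can: upright plain metal can, 60 mm diameter, 170 mm tall, behind and to the right of the recorder; origin: centre of its underside
- magnet: welder's magnetic square, flat triangle of bars, 110 mm legs, 16 mm thick; origin: underside, on one leg
- clamp: screw clamp lying flat on the left, about 230 by 90 mm, 24 mm tall; origin: underside of its spine
- offcut: offcut of square tube, 30 by 120 by 30 mm, lying beyond the plate on the left; origin: centre of its underside

How it is judged:
By the outcome, as a careful person would: the job done as asked, in the order asked, and still so for the second after the job is handed in, with the robot touching nothing.
It also fails if it takes over 64 s, if anything falls off the work surface, if the arm or the gripper's body presses on something with over 40 N, if the wrist force passes 120 N, or if a joint passes its speed limit or range.

## Working session

There is one attempt and no reset: what is moved stays moved. The work goes in short steps, Python scripts to look and compute and a tool call to move; the robot and the scene stay as the last step left them, time stands still between calls to the robot, and variables do not carry over. Pictures are saved under pics/ and viewed, and the job is handed in when it is done.

Besides the shell and the picture viewer there is one more tool, called after "Request:" as name(argument=value, ...), one argument or row to a line, values as JSON. step_arm: Moves the arm, as the interface text tells. Its arguments: {"type":"object","properties":{"increments":{"type":"array","items":{"type":"number"}},"fingers":{"type":"number"},"force":{"type":"number"}},"required":["increments"]}

```bash
mkdir -p pics; ls
cat > h.py <<'E'
import numpy as np, cv2
from bench import ctrl
from scipy.spatial.transform import Rotation as Rn
def save(name,f):
    im=ctrl.get_image(name); cv2.imwrite('pics/'+f,im[:,:,::-1]); return im
def w(cam,xyz,p=None):
    p=p or ctrl.camera_params(cam); return np.array(p['R']).T@(np.array(xyz)-np.array(p['t']))
E
python3 - <<'E'
from h import *
s=ctrl.get_state();print({k:np.round(v,3).tolist() for k,v in s.items()})
for c in ['side','top']:
    save(c,c+'1.png')
    for n in ['slim_post_top','square_post_top','wide_post_top','bracket_top','record_top','nut','spray_can','plate']:
        r=ctrl.spot_point(c,n)
        print(c,n,[(round(d['score'],2),np.round(w(c,d['xyz']),3).tolist()) for d in r[:3]])
print(ctrl.get_state()['time'])
E
```

```text
pics
{'time': 0.0, 'joint_positions': [1.138, 0.322, -0.07, 1.452, 0.023, 1.371, -0.057], 'qd': [0.001, 0.002, 0.001, 0.0, -0.0, 0.001, 0.001], 'joint_torque': [-0.001, -49.129, -0.404, -31.253, -0.064, 0.044, 0.0], 'position': [0.281, -0.586, 0.221], 'tool_rot': [1.974, 0.45, -1.975], 'ft_force': [0.259, -0.37, -0.366], 'torque': [-0.05, 0.008, -0.009], 'grip_width': 1.0}
side slim_post_top [(0.6, [0.61, 0.133, 0.08])]
side square_post_top [(0.87, [0.539, -0.066, 0.074])]
side wide_post_top [(0.86, [0.497, 0.101, 0.06])]
side bracket_top [(0.57, [0.65, -0.028, 0.065])]
side record_top [(0.63, [0.497, -0.365, 0.075])]
side nut [(0.76, [0.572, 0.034, 0.012])]
side spray_can [(0.56, [0.661, -0.413, 0.002])]
side plate [(0.84, [0.573, 0.034, -0.002])]
top slim_post_top [(0.62, [0.606, 0.13, 0.085])]
top square_post_top [(0.82, [0.539, -0.061, 0.069]), (0.35, [0.737, -0.252, 0.003])]
top wide_post_top [(0.83, [0.494, 0.1, 0.06])]
top bracket_top [(0.75, [0.649, -0.029, 0.061]), (0.27, [0.607, 0.131, 0.011])]
top record_top [(0.63, [0.573, 0.038, -0.001]), (0.46, [0.501, -0.367, 0.076])]
top nut [(0.75, [0.299, 0.393, -0.003]), (0.59, [0.573, 0.037, 0.015]), (0.56, [0.499, -0.368, 0.071])]
top spray_can [(0.73, [0.666, -0.417, -0.001]), (0.44, [0.485, 0.416, 0.001])]
top plate [(0.89, [0.574, 0.033, -0.001]), (0.36, [0.496, 0.097, 0.012])]
0.9
```

View pics/side1.png

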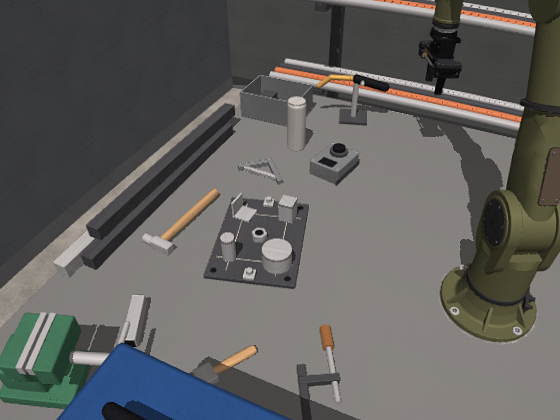

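View pics/top1.png

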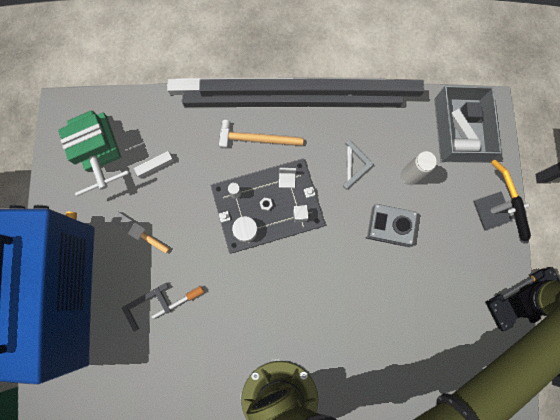

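Side view: the slim post's top is at about (228,237), the square post at (288,203), the wide post at (277,248), the bracket at (241,208) and the button at (339,149). In the top view the slim post is at (233,188), the square post at (301,212) and the button at (402,225). I'll overlay the estimates to check them.

```bash
cat >> h.py <<'E'
def proj(c,X,p=None):
    p=p or ctrl.camera_params(c); x=np.array(p['R'])@X+p['t']; u=x[:2]/x[2]; u=u*(1+p['k1']*(u@u)); f=210/np.tan(np.radians(p['vertical_fov']/2))
    return np.array([p['cx'],p['cy']])+f*u
E
python3 - <<'E'
from h import *
T={'slim':((.608,.1315,.082),.017),'square':((.539,-.0635,.072),0.02),'wide':((.4955,.1005,.062),.036),'button':((.499,-.366,.074),.02)}
a=np.linspace(0,2*np.pi,60)
out=[]
for c in ['top','side']:
    im=cv2.imread(f'pics/{c}1.png'); S=4
    big=cv2.resize(im,None,fx=S,fy=S,interpolation=cv2.INTER_CUBIC)
    for n,(X,r) in T.items():
        pts=np.array([proj(c,np.array(X)+r*np.array([np.cos(t),np.sin(t),0])) for t in a])
        cv2.polylines(big,[np.int32((pts+.5)*S)],True,(0,0,255),1)
        ctr=proj(c,np.array(X)); print(c,n,ctr.round(1))
    for n in ['slim','square','wide','button']:
        u=np.int32(proj(c,np.array(T[n][0]))*S); out.append(cv2.resize(big[u[1]-75:u[1]+75,u[0]-75:u[0]+75],(200,200)))
m=np.vstack([np.hstack(out[:4]),np.hstack(out[4:])]); cv2.imwrite('pics/ov.png',m)
s=ctrl.get_state();print(Rn.from_rotvec(s['tool_rot']).as_matrix().round(3))
E
```

```text
top slim [232.3 188.1]
top square [299.7 211.7]
top wide [243.2 227.5]
top button [403.6 224.2]
side slim [226.4 236.9]
side square [286.8 200. ]
side wide [275.1 248.4]
side button [339.2 145.7]
[[-0.     0.432 -0.902]
 [-0.    -0.902 -0.432]
 [-1.     0.     0.   ]]
```

View pics/ov.png

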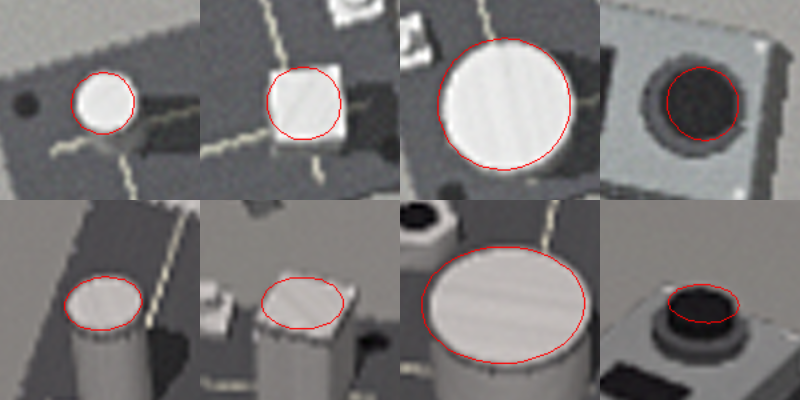

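Positions agree in both views; I'm shifting the square post slightly to (0.538,-0.066). Next I shut the fingers and move to above the slim post.

Request:
step_arm(
  increments=[0, -1.5, -1.8, 0, 0, 0, 0, -2.6, -3.1, 0, 0, 0, 0, -2.6, -3.1, 0, 0, 0, 0, -2.6, -3.1, 0, 0, 0, 0, -2.6, -3.1, 0, 0, 0, 0, -2.6, -3.1, 0, 0, 0, 0, -2.6, -3.1, 0, 0, 0, 0, -2.6, -3.1, 0, 0, 0, 0, -2.6, -3.1, 0, 0, 0, 0, -2.6, -3.1, 0, 0, 0, 0, -2.6, -3.1, 0, 0, 0, 0, -2.6, -3.1, 0, 0, 0],
  fingers=0,
  force=20,
)

```text
time: 2.4
position: [0.475, -0.1585, 0.2228]
tool_rot: [1.974, 0.448, -1.973]
ft_force: [-0.2, -0.5, 0.1]
grip_width: 0.003
```

```bash
cat >> h.py <<'E'
def to(X):
    s=ctrl.get_state(); R=Rn.from_rotvec(s['tool_rot']).as_matrix()
    d=R.T@(np.array(X)-s['position'])*100
    Rt=np.array([[0,.432,-.902],[0,-.902,-.432],[-1,0,0]])
    print('t',round(s['time'],2),'pos',np.round(s['position'],4),'shift cm',d.round(2),'rot',Rn.from_matrix(R.T@Rt).as_rotvec().round(3),'F',np.round(s['ft_force'],1),'q',np.round(s['joint_positions'],2),'grip',round(s['grip_width'],3))
E
python3 -c "
from h import *
to((.608,.1315,.22))"
```

```text
t 2.4 pos [ 0.475  -0.1585  0.2228] shift cm [  0.27 -20.41 -24.52] rot [ 0.    -0.    -0.001] F [-0.2 -0.5  0.1] q [ 0.7   0.02 -0.43  1.8   0.01  1.32 -0.86] grip 0.003
```

Request:
step_arm(
  increments=[0, -2.6, -3.1, 0, 0, 0, 0, -2.6, -3.1, 0, 0, 0, 0, -2.6, -3.1, 0, 0, 0, 0, -2.6, -3.1, 0, 0, 0, 0, -2.6, -3.1, 0, 0, 0, 0, -2.6, -3.1, 0, 0, 0, 0, -2.6, -3.1, 0, 0, 0, 0, -1.5, -1.8, 0, 0, 0, 0, -0.7, -1.0, 0, 0, 0, 0, 0, 0, 0, 0, 0, 0, 0, 0, 0, 0, 0],
)

```text
time: 3.78
position: [0.6073, 0.1286, 0.2225]
tool_rot: [1.974, 0.446, -1.975]
ft_force: [0.4, 0.1, 0.5]
grip_width: 0.005
```

```bash
python3 -c "
from h import *
to((.608,.1315,.102))
import json
p=ctrl.camera_params('wrist')
save('wrist','w1.png')
for n in ['slim_post_top','wide_post_top','square_post_top']:
    print(n,[(round(d['score'],2),np.round(w('wrist',d['xyz'],p),3).tolist()) for d in ctrl.spot_point('wrist',n)[:2]])
"
```

```text
t 3.77 pos [0.6073 0.1286 0.2225] shift cm [12.05 -0.24 -0.2 ] rot [-0.002  0.001 -0.001] F [0.4 0.1 0.5] q [ 0.27  0.32 -0.66  1.51  0.2   1.38 -1.52] grip 0.005
slim_post_top []
wide_post_top []
square_post_top []
```

View pics/w1.png

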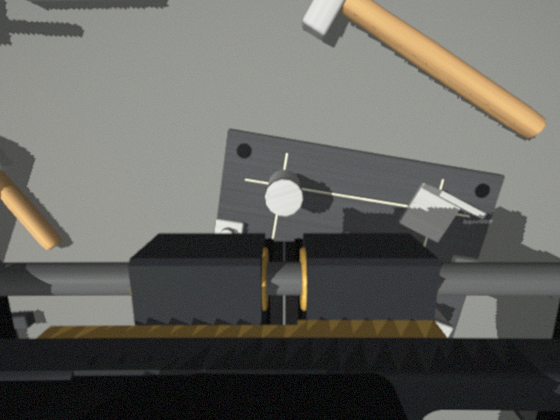

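The wrist view shows the slim post's top at about (285,197), just ahead of the shut fingers. I'll back-project that pixel to z=0.082 as a check.

```bash
cat >> h.py <<'E'
def ray(c,uv,z,p=None):
    p=p or ctrl.camera_params(c); f=210/np.tan(np.radians(p['vertical_fov']/2))
    K=np.array([[f,0,p['cx']],[0,f,p['cy']],[0,0,1.]])
    n=cv2.undistortPoints(np.array([[uv]],float),K,np.array([p['k1'],0,0,0.]))[0,0]
    R=np.array(p['R']);C=-R.T@np.array(p['t']);d=R.T@np.array([n[0],n[1],1]); return C+d*(z-C[2])/d[2]
E
python3 -c "
from h import *
im=cv2.imread('pics/w1.png');g=im.min(2)
m=(g>190).astype(np.uint8);n,l,st,ce=cv2.connectedComponentsWithStats(m)
i=l[197,285];print(i,st[i],ce[i]);print(ray('wrist',(284.5,197.5),.082), ray('wrist',ce[i],.082))"
```

```text
4 [ 265  180   37   56 1023] [282.98533724 197.99022483]
[0.61001487 0.12946684 0.082     ] [0.60903742 0.1304897  0.082     ]
```

Request:
step_arm(
  increments=[1.0, -0.1, -0.2, 0, 0, 0, 2.0, -0.1, -0.1, 0, 0, 0, 2.5, 0, 0, 0, 0, 0, 2.5, 0, 0, 0, 0, 0, 2.0, 0, 0, 0, 0, 0, 1.2, 0, 0, 0, 0, 0, 0.6, 0, 0, 0, 0, 0, 0, 0, 0, 0, 0, 0],
)

```text
time: 4.97
position: [0.6093, 0.1333, 0.1045]
tool_rot: [1.974, 0.448, -1.974]
ft_force: [-0.3, 1.0, 1.1]
grip_width: 0.004
```

```bash
python3 -c "
from h import *
to((.609,.131,.102)); save('side','s2.png')
im=cv2.imread('pics/s2.png')[150:310,160:340]; cv2.imwrite('pics/s2c.png',cv2.resize(im,None,fx=3.3,fy=3.3,interpolation=2))"
```

```text
t 4.97 pos [0.6093 0.1333 0.1045] shift cm [0.25 0.2  0.13] rot [ 0. -0. -0.] F [-0.3  1.   1.1] q [ 0.25  0.42 -0.63  1.64  0.26  1.17 -1.57] grip 0.004
```

View pics/s2c.png

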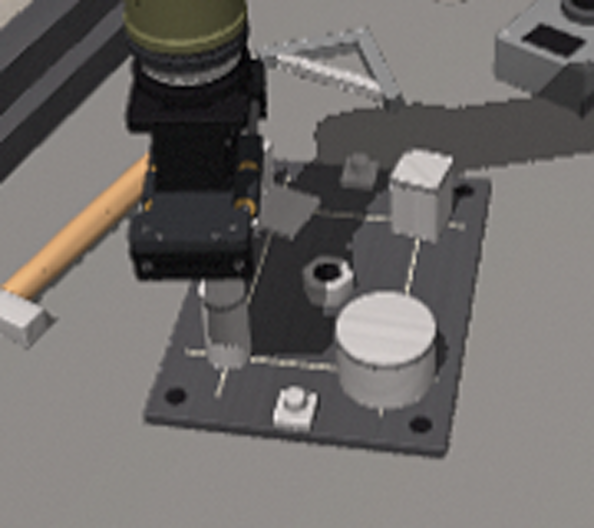

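The fingers stand just above the slim post, with a gap. I'll nudge slightly and hold.

Request:
step_arm(
  increments=[0.2, 0.1, 0.05, 0, 0, 0, 0, 0, 0, 0, 0, 0, 0, 0, 0, 0, 0, 0, 0, 0, 0, 0, 0, 0, 0, 0, 0, 0, 0, 0, 0, 0, 0, 0, 0, 0, 0, 0, 0, 0, 0, 0, 0, 0, 0, 0, 0, 0, 0, 0, 0, 0, 0, 0, 0, 0, 0, 0, 0, 0, 0, 0, 0, 0, 0, 0, 0, 0, 0, 0, 0, 0],
)

```text
time: 6.52
position: [0.6092, 0.1322, 0.1025]
tool_rot: [1.974, 0.448, -1.974]
ft_force: [0.2, -0.3, 0.1]
grip_width: 0.006
```

Request:
step_arm(
  increments=[0, 0, 0, 0, 0, 0, 0, 0, 0, 0, 0, 0, 0, 0, 0, 0, 0, 0, 0, 0, 0, 0, 0, 0, 0, 0, 0, 0, 0, 0, 0, 0, 0, 0, 0, 0, 0, 0, 0, 0, 0, 0, 0, 0, 0, 0, 0, 0, 0, 0, 0, 0, 0, 0, 0, 0, 0, 0, 0, 0],
)

```text
time: 7.78
position: [0.6092, 0.1322, 0.1025]
tool_rot: [1.974, 0.448, -1.974]
ft_force: [0.6, -0.1, -0.9]
grip_width: 0.004
```

```bash
python3 -c "
from h import *
for i in range(1): to((.609,.131,.102))
to((.499,-.366,.22))
s=[proj('top',np.array(X)) for X in [(.499,-.366,.074)]];print(s)
im=cv2.imread('pics/top1.png')[200:250,375:430]; print(im.min(2)[14:38:2,14:42:2])
im=cv2.imread('pics/s2.png')
"
```

```text
t 7.78 pos [0.6092 0.1322 0.1025] shift cm [0.05 0.1  0.06] rot [ 0.  0. -0.] F [ 0.6 -0.1 -0.9] q [ 0.25  0.42 -0.63  1.65  0.27  1.16 -1.57] grip 0.004
t 7.78 pos [0.6092 0.1322 0.1025] shift cm [-11.74  40.17  31.46] rot [ 0.  0. -0.] F [ 0.6 -0.1 -0.9] q [ 0.25  0.42 -0.63  1.65  0.27  1.16 -1.57] grip 0.004
[array([403.55667367, 224.2224891 ])]
[[154 156 154 156 156 155 158 160 155 153 153 153 159 195]
 [157 158 156 154 118 102  92 101 128 159 156 156 155 159]
 [156 157 160 107  80  69  51  46  48  83 135 155 155 142]
 [160 157 128  88  62  41  49  41  44  46  83 136 157 139]
 [153 161  55  84  42  46  44  42  46  43  46  95 161 115]
 [156 158  76  88  47  50  48  46  46  45  42  85 160  99]
 [158 158  71  91  38  47  49  45  42  38  46  85 161  98]
 [160 165 104  91  60  39  48  43  45  46  47 134 169  85]
 [158 158 155  73  95  58  43  46  41  77  83 134 161  79]
 [159 158 163 149  82  91  92  94  92  80 136 162 151  79]
 [159 153 158 160 159 121  71  80 132 162 162 157 143  75]
 [153 158 160 161 158 161 163 164 166 162 164 164 111  77]]
```

Held for about 2.8 s at 20 mm above. Now up and across to the button.

Request:
step_arm(
  increments=[-1.5, 0, 0, 0, 0, 0, -2.5, 0, 0, 0, 0, 0, -3.0, 0, 0, 0, 0, 0, -3.0, 0, 0, 0, 0, 0, -1.7, 1.4, 1.1, 0, 0, 0, 0, 2.8, 2.2, 0, 0, 0, 0, 2.8, 2.2, 0, 0, 0, 0, 2.8, 2.2, 0, 0, 0, 0, 2.8, 2.2, 0, 0, 0, 0, 2.8, 2.2, 0, 0, 0, 0, 2.8, 2.2, 0, 0, 0, 0, 2.8, 2.2, 0, 0, 0],
)

```text
time: 9.28
position: [0.5498, -0.131, 0.2197]
tool_rot: [1.974, 0.447, -1.975]
ft_force: [0.0, -0.3, -1.5]
grip_width: 0.0
```

Request:
step_arm(
  increments=[0, 2.8, 2.2, 0, 0, 0, 0, 2.8, 2.2, 0, 0, 0, 0, 2.8, 2.2, 0, 0, 0, 0, 2.8, 2.2, 0, 0, 0, 0, 2.8, 2.2, 0, 0, 0, 0, 2.8, 2.2, 0, 0, 0, 0, 1.6, 1.2, 0, 0, 0, 0, 0.8, 0.6, 0, 0, 0, 0, 0, 0, 0, 0, 0, 0, 0, 0, 0, 0, 0],
)

```text
time: 10.52
position: [0.4996, -0.3648, 0.2197]
tool_rot: [1.973, 0.451, -1.972]
ft_force: [-0.3, 0.4, 0.6]
grip_width: 0.001
```

```bash
python3 -c "
from h import *
to((.499,-.366,.084))
p=ctrl.camera_params('wrist')
save('wrist','w2.png')
print([(round(d['score'],2),np.round(w('wrist',d['xyz'],p),3).tolist()) for d in ctrl.spot_point('wrist','record_top')[:2]])
"
```

```text
t 10.53 pos [ 0.4996 -0.3648  0.2197] shift cm [13.57  0.09  0.12] rot [ 0.003 -0.001  0.   ] F [-0.3  0.4  0.6] q [ 0.89  0.28 -0.37  1.53  0.1   1.35 -0.61] grip 0.001
[(0.7, [0.498, -0.362, 0.079])]
```

View pics/w2.png

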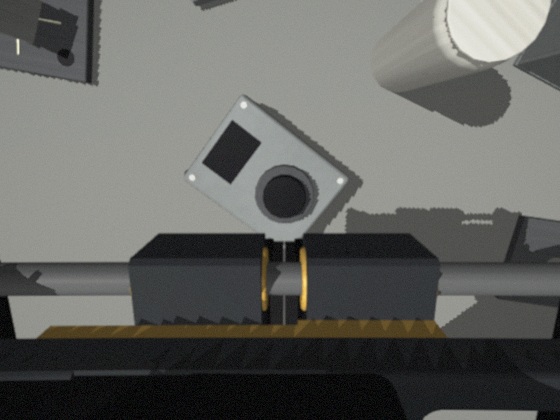

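The button is at (285,195), the same place relative to the fingers as the slim post was, so the aim is good. Going down.

Request:
step_arm(
  increments=[1.0, 0, 0.1, 0, 0, 0, 2.0, 0, 0, 0, 0, 0, 2.8, 0, 0, 0, 0, 0, 2.8, 0, 0, 0, 0, 0, 2.4, 0, 0, 0, 0, 0, 1.5, 0, 0, 0, 0, 0, 0.8, 0, 0, 0, 0, 0, 0.2, 0, 0, 0, 0, 0, 0, 0, 0, 0, 0, 0],
)

```text
time: 11.75
position: [0.4983, -0.3672, 0.0852]
tool_rot: [1.974, 0.447, -1.973]
ft_force: [-0.7, 0.0, 0.2]
grip_width: 0.001
```

```bash
python3 -c "
from h import *
to((.499,-.366,.066))
save('side','s3.png')
im=cv2.imread('pics/s3.png')[80:200,260:420]; cv2.imwrite('pics/s3c.png',cv2.resize(im,None,fx=4,fy=4,interpolation=2))"
```

```text
t 11.75 pos [ 0.4983 -0.3672  0.0852] shift cm [ 1.92 -0.08 -0.11] rot [ 0.    -0.001 -0.001] F [-0.7  0.   0.2] q [ 0.88  0.38 -0.36  1.68  0.15  1.11 -0.64] grip 0.001
```

View pics/s3c.png

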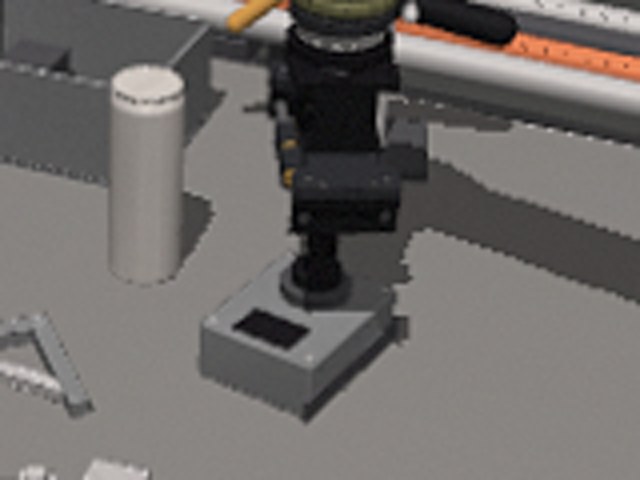

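The fingers are right above the button. Press.

Request:
step_arm(
  increments=[0.5, 0, 0, 0, 0, 0, 0.5, 0, 0, 0, 0, 0, 0.5, 0, 0, 0, 0, 0, 0.3, 0, 0, 0, 0, 0, 0, 0, 0, 0, 0, 0, 0, 0, 0, 0, 0, 0],
)

```text
time: 12.55
position: [0.498, -0.3671, 0.067]
tool_rot: [1.974, 0.448, -1.973]
ft_force: [-1.6, 0.9, 4.7]
grip_width: 0.002
```

```bash
python3 -c "
from h import *
to((.499,-.366,.066))"
```

```text
t 12.55 pos [ 0.498  -0.3671  0.067 ] shift cm [ 0.1  -0.05 -0.14] rot [ 0.    -0.    -0.001] F [-1.6  0.9  4.7] q [ 0.88  0.4  -0.35  1.7   0.15  1.08 -0.64] grip 0.002
```

Request:
step_arm(
  increments=[0.1, 0, 0, 0, 0, 0, 0.1, 0, 0, 0, 0, 0, 0, 0, 0, 0, 0, 0, 0, 0, 0, 0, 0, 0],
)

```text
time: 13.05
position: [0.498, -0.3671, 0.0663]
tool_rot: [1.973, 0.448, -1.973]
ft_force: [-4.2, 2.7, 12.4]
grip_width: 0.005
```

Force is 12 N against a 5 N spring and z has stopped at 0.066, so the button is at its bottom. Release and go to the square post.

Request:
step_arm(
  increments=[0, 0, 0, 0, 0, 0, -0.5, 0, 0, 0, 0, 0, -1.0, 0, 0, 0, 0, 0, -1.5, 0, 0, 0, 0, 0, -2.0, 0, 0, 0, 0, 0, -3.0, 0, 0, 0, 0, 0, -3.5, 0, 0, 0, 0, 0, -3.0, 0, 0, 0, 0, 0, -1.0, -1.2, -0.8, 0, 0, 0, 0, -2.6, -1.7, 0, 0, 0, 0, -2.6, -1.7, 0, 0, 0, 0, -2.6, -1.7, 0, 0, 0],
)

```text
time: 14.55
position: [0.5119, -0.2577, 0.2189]
tool_rot: [1.973, 0.451, -1.974]
ft_force: [-0.2, -0.0, -0.7]
grip_width: 0.007
```

Request:
step_arm(
  increments=[0, -2.6, -1.7, 0, 0, 0, 0, -2.6, -1.7, 0, 0, 0, 0, -2.6, -1.7, 0, 0, 0, 0, -2.6, -1.7, 0, 0, 0, 0, -2.6, -1.7, 0, 0, 0, 0, -1.6, -1.1, 0, 0, 0, 0, -1.0, -0.7, 0, 0, 0, 0, -0.8, -0.4, 0, 0, 0, 0, 0, 0, 0, 0, 0, 0, 0, 0, 0, 0, 0],
)

```text
time: 15.8
position: [0.5377, -0.0672, 0.2194]
tool_rot: [1.974, 0.447, -1.975]
ft_force: [0.5, 0.0, -0.0]
grip_width: 0.002
```

```bash
python3 -c "
from h import *
to((.538,-.066,.092))
p=ctrl.camera_params('wrist')
im=save('wrist','w3.png')
print([(round(d['score'],2),np.round(w('wrist',d['xyz'],p),3).tolist()) for d in ctrl.spot_point('wrist','square_post_top')[:2]])
print(proj('wrist',np.array((.538,-.066,.072)),p))
"
```

```text
t 15.8 pos [ 0.5377 -0.0672  0.2194] shift cm [12.74 -0.1  -0.08] rot [-0.001  0.    -0.   ] F [ 0.5  0.  -0. ] q [ 0.61  0.13 -0.57  1.71  0.07  1.33 -1.11] grip 0.002
[(0.89, [0.537, -0.066, 0.076])]
[282.571406   197.87776109]
```

View pics/w3.png

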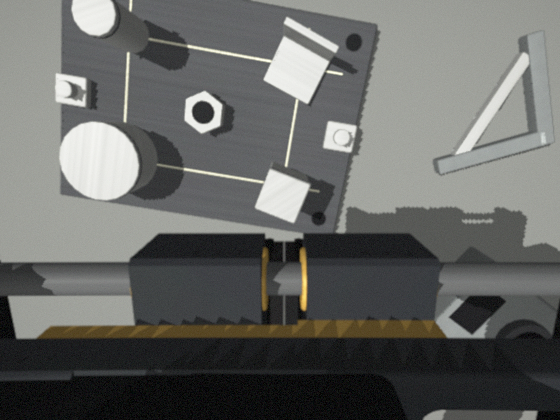

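The square post's top is at about (283,194), close to the predicted (282.6,197.9). Descending to 20 mm above it.

Request:
step_arm(
  increments=[1.0, -0.1, -0.2, 0, 0, 0, 2.0, 0, 0, 0, 0, 0, 2.8, 0, 0, 0, 0, 0, 2.6, 0, 0, 0, 0, 0, 2.2, 0, 0, 0, 0, 0, 1.3, 0, 0, 0, 0, 0, 0.7, 0, 0, 0, 0, 0, 0.1, 0, 0, 0, 0, 0, 0, 0, 0, 0, 0, 0],
)

```text
time: 17.02
position: [0.5397, -0.0644, 0.0932]
tool_rot: [1.974, 0.448, -1.972]
ft_force: [-0.0, 0.8, 0.0]
grip_width: 0.01
```

```bash
python3 -c "
from h import *
to((.539,-.066,.092)); save('side','s4.png')
im=cv2.imread('pics/s4.png')[130:290,190:370]; cv2.imwrite('pics/s4c.png',cv2.resize(im,None,fx=3.3,fy=3.3,interpolation=2))"
```

```text
t 17.02 pos [ 0.5397 -0.0644  0.0932] shift cm [0.12 0.11 0.14] rot [ 0.    -0.001 -0.001] F [-0.   0.8  0. ] q [ 0.58  0.24 -0.57  1.85  0.15  1.08 -1.17] grip 0.01
```

View pics/s4c.png

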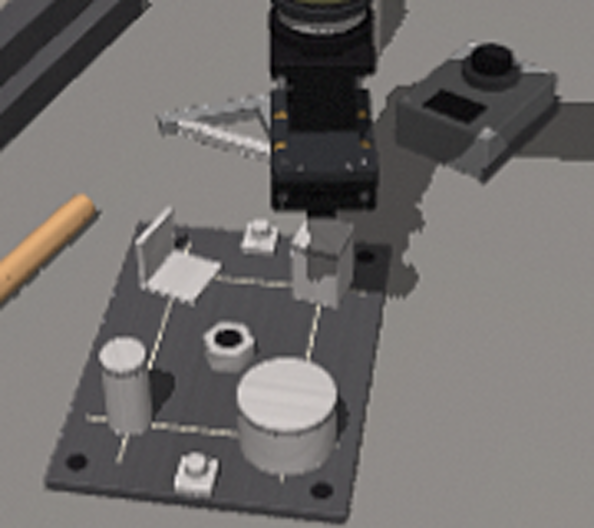

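The fingers are over the square post with about 21 mm of gap, and the slim post still stands. The button is up. Hold.

Request:
step_arm(
  increments=[0.1, 0.1, 0.1, 0, 0, 0, 0, 0, 0, 0, 0, 0, 0, 0, 0, 0, 0, 0, 0, 0, 0, 0, 0, 0, 0, 0, 0, 0, 0, 0, 0, 0, 0, 0, 0, 0, 0, 0, 0, 0, 0, 0, 0, 0, 0, 0, 0, 0, 0, 0, 0, 0, 0, 0, 0, 0, 0, 0, 0, 0, 0, 0, 0, 0, 0, 0, 0, 0, 0, 0, 0, 0],
)

```text
time: 18.58
position: [0.5387, -0.0657, 0.0915]
tool_rot: [1.974, 0.448, -1.974]
ft_force: [0.3, -1.2, 1.3]
grip_width: 0.004
```

Request:
step_arm(
  increments=[0, 0, 0, 0, 0, 0, 0, 0, 0, 0, 0, 0, 0, 0, 0, 0, 0, 0, 0, 0, 0, 0, 0, 0, 0, 0, 0, 0, 0, 0, 0, 0, 0, 0, 0, 0, 0, 0, 0, 0, 0, 0, 0, 0, 0, 0, 0, 0, 0, 0, 0, 0, 0, 0, 0, 0, 0, 0, 0, 0],
)

```text
time: 19.82
position: [0.5387, -0.0657, 0.0915]
tool_rot: [1.974, 0.448, -1.974]
ft_force: [-0.1, 0.6, -1.3]
grip_width: 0.006
```

```bash
python3 -c "
from h import *
to((.498,-.367,.22))"
```

```text
t 19.82 pos [ 0.5387 -0.0657  0.0915] shift cm [-12.85  25.41  16.69] rot [ 0.  0. -0.] F [-0.1  0.6 -1.3] q [ 0.58  0.25 -0.57  1.86  0.15  1.08 -1.17] grip 0.006
```

Held for about 2.7 s. Back to the button.

Request:
step_arm(
  increments=[-1.5, 0, 0, 0, 0, 0, -2.5, 0, 0, 0, 0, 0, -3.0, 0, 0, 0, 0, 0, -3.0, 0, 0, 0, 0, 0, -2.0, 0, 0, 0, 0, 0, -0.9, 1.2, 0.8, 0, 0, 0, 0, 2.6, 1.7, 0, 0, 0, 0, 2.6, 1.7, 0, 0, 0, 0, 2.6, 1.7, 0, 0, 0, 0, 2.6, 1.7, 0, 0, 0, 0, 2.6, 1.7, 0, 0, 0, 0, 2.6, 1.7, 0, 0, 0],
)

```text
time: 21.32
position: [0.511, -0.2669, 0.2203]
tool_rot: [1.973, 0.447, -1.975]
ft_force: [0.5, -0.4, -0.7]
grip_width: 0.007
```

Request:
step_arm(
  increments=[0, 2.6, 1.7, 0, 0, 0, 0, 2.6, 1.7, 0, 0, 0, 0, 1.6, 1.1, 0, 0, 0, 0, 1.0, 0.7, 0, 0, 0, 0, 0.8, 0.5, 0, 0, 0, 0, 0, 0, 0, 0, 0, 0, 0, 0, 0, 0, 0],
)

```text
time: 22.2
position: [0.4984, -0.3658, 0.2207]
tool_rot: [1.973, 0.45, -1.973]
ft_force: [0.3, -0.2, 0.1]
grip_width: 0.005
```

```bash
python3 -c "
from h import *
to((.498,-.367,.084))"
```

```text
t 22.2 pos [ 0.4984 -0.3658  0.2207] shift cm [13.67  0.1   0.09] rot [ 0.002 -0.     0.   ] F [ 0.3 -0.2  0.1] q [ 0.9   0.28 -0.37  1.53  0.1   1.36 -0.61] grip 0.005
```

Request:
step_arm(
  increments=[1.0, 0, 0, 0, 0, 0, 2.0, 0, 0, 0, 0, 0, 2.8, 0, 0, 0, 0, 0, 2.8, 0, 0, 0, 0, 0, 2.4, 0, 0, 0, 0, 0, 1.5, 0, 0, 0, 0, 0, 0.8, 0, 0, 0, 0, 0, 0.3, 0, 0, 0, 0, 0, 0, 0, 0, 0, 0, 0],
)

```text
time: 23.32
position: [0.4983, -0.3671, 0.0851]
tool_rot: [1.974, 0.448, -1.973]
ft_force: [0.6, 0.9, 0.7]
grip_width: 0.006
```

Request:
step_arm(
  increments=[0.5, 0, 0, 0, 0, 0, 0.5, 0, 0, 0, 0, 0, 0.5, 0, 0, 0, 0, 0, 0.3, 0, 0, 0, 0, 0, 0.1, 0, 0, 0, 0, 0, 0, 0, 0, 0, 0, 0, 0, 0, 0, 0, 0, 0],
)

```text
time: 24.2
position: [0.4981, -0.3671, 0.0665]
tool_rot: [1.974, 0.448, -1.973]
ft_force: [-1.1, 1.0, 6.2]
grip_width: 0.006
```

Request:
step_arm(
  increments=[0.1, 0, 0, 0, 0, 0, 0.05, 0, 0, 0, 0, 0, 0, 0, 0, 0, 0, 0, 0, 0, 0, 0, 0, 0],
)

```text
time: 24.7
position: [0.4981, -0.3672, 0.0663]
tool_rot: [1.973, 0.447, -1.973]
ft_force: [-3.3, 2.5, 13.3]
grip_width: 0.004
```

Request:
step_arm(
  increments=[0, 0, 0, 0, 0, 0, -0.5, 0, 0, 0, 0, 0, -1.0, 0, 0, 0, 0, 0, -1.5, 0, 0, 0, 0, 0, -2.0, 0, 0, 0, 0, 0, -3.0, 0, 0, 0, 0, 0, -3.5, 0, 0, 0, 0, 0, -3.0, 0, 0, 0, 0, 0, -1.5, 0, 0, 0, 0, 0, -0.5, 0, 0, 0, 0, 0, 0, 0, 0, 0, 0, 0, 0, 0, 0, 0, 0, 0],
)

```text
time: 26.2
position: [0.4973, -0.3666, 0.2276]
tool_rot: [1.973, 0.45, -1.976]
ft_force: [0.6, -0.4, -0.4]
grip_width: 0.001
```

```bash
python3 -c "
from h import *
to((.498,-.367,.084)); save('side','s5.png')"
```

```text
t 26.2 pos [ 0.4973 -0.3666  0.2276] shift cm [14.36  0.1  -0.06] rot [0.    0.001 0.002] F [ 0.6 -0.4 -0.4] q [ 0.9   0.27 -0.37  1.52  0.1   1.37 -0.61] grip 0.001
```

View pics/s5.png

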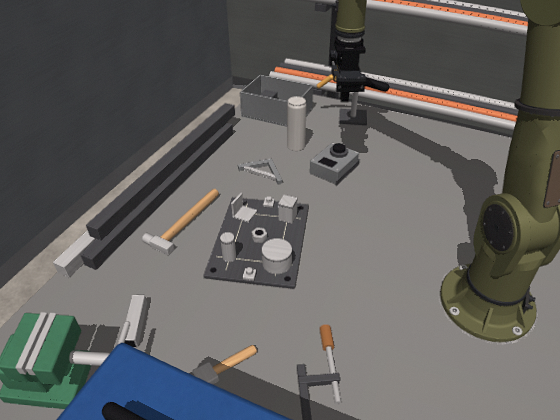

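All parts are where they were: slim post (228,247), square post (288,208). The button is up at (339,149) and the arm is clear 15 cm above it. Handing in.

```bash
python3 -c "
from h import *
a=cv2.imread('pics/side1.png').astype(int);b=cv2.imread('pics/s5.png').astype(int)
d=np.abs(a-b).max(2)[185:290,200:315];print('plate region px changed>40:',(d>40).sum())
print(ctrl.close_job())"
```

```text
plate region px changed>40: 0
the job is handed in; nothing more can be done
None
```

I taught both positions in the order asked and handed the job in at about 26 s of the 64 s allowed.

| Step | What was measured |
|---|---|
| Slim post | Fingers shut and pointing straight down, about 20 mm above the middle of its top, held about 2.8 s |
| First button press | Stopped at z = 0.066 with about 12 N, against 5 N of spring at the bottom; then released |
| Square post | Same pose, about 20 mm above the middle of its top, held about 2.7 s |
| Second button press | Stopped at z = 0.066 with about 13 N; then released |

**Last checks:** the final side picture shows the button up. No pixel in the plate region changed noticeably from the first picture, so the four parts and the nut are where they were. The arm ended about 15 cm above the button, touching nothing.

**Disagreements:** position estimates for the posts and the button differed by only 2–4 mm between cameras. In the wrist picture above the slim post, the network did not find any of the posts. I checked that post's centre from its pixel position instead, and it agreed to about 2 mm.

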